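# Deburr the tilted sleeve's bore with a light touch

### The job

Take the square-handled ball burr out of the tool rack and, holding it square to the sloping end face of the steel sleeve in the vise, run its ball round the inner edge of the bore in one slow full turn (about ten seconds): start at the lowest point of the edge and go anticlockwise as seen looking down on the face, back to the lowest point. The ball must bear lightly on every part of the edge, and nothing may ever press on the sleeve or its holder with more than 12 N. Then put the burr back upright, fully down, in the rack hole it came from, and leave everything else where it is.

Things in the scene. Friction and masses are not known exactly. Their poses are not given: they have to be found in the camera images.
- burr: Hand burr, loose, about 0.1 kg, upright in one rack hole. From the bottom: dark steel ball, 20 mm diameter; straight 7 mm shank; steel collar, 36 mm diameter, 58 to 63 mm above the ball's centre; dark wooden SQUARE handle 24 x 24 mm with flat sides, 63 to 125 mm above it. Origin: the ball's centre; z up the tool's axis to the handle, x and y square to the flats. In the rack the collar rests on the rack's top.
- burr_grip (a point): Middle of the burr's square handle, on its axis, 94 mm above the ball's centre; same axes as the burr. The hole hides ball and shank while the tool is in the rack.
- cradle: Tilted top of the fixed blue vise: jaws holding an aluminium cup, 84 mm diameter, in which the steel sleeve stands. Origin: on the bore's axis, in the plane of the cup's rim. z: along the bore's axis, out of the cup, leaning 0.52 rad (30 degrees) from vertical roughly towards the robot. -x: to the lowest side of the face, +x: highest, y level. Anticlockwise: -x, -y, +x, +y, -x. The jaws stay below the rim.
- cup_rim (a point): The cup's centre, same point and axes as the cradle. Sleeve: 66 mm outer diameter, 50 mm bore, flat face, sharp inner edge. Its face stands 12 to 22 mm beyond the cup's rim (+z); how far differs from run to run and is not measured: feel for it. Pushed along -z it gives on a spring: starts to move at about 1.5 N, then sinks 1 mm per 1.2 N, up to 10 mm, and springs back.
- bore_axis (a point): A point on the bore's axis 60 mm beyond the cup's rim, clear above the sleeve; same axes as the cradle. The 20 mm ball, its centre running 20 to 22 mm from this axis bears on the bore's edge, its centre then 9 mm above the face; nearer than 15 mm it drops into the bore, beyond 25 mm it runs on the flat face.
- rack: Grey painted tool rack fixed to the bench: a block 60 mm (x) by 220 mm (y) by 70 mm high with three upright through holes of 26 mm diameter in a row at y = -70, 0 and +70 mm. Origin: centre of its underside, on the bench; z up. All three holes hold a tool at the start.
- scriber: Bystander: loose tool in the rack with a slim round wooden handle of 16 mm diameter, its top 130 mm above the bench, same collar as the burr. Origin on its axis 12 mm above the bench.
- awl: Bystander: loose tool in the rack with a wide pear-shaped round wooden handle, 34 mm across, its top 117 mm above the bench, same collar as the burr. Origin on its axis 12 mm above the bench.
- piston: Bystander: aluminium engine piston, 72 mm diameter, 58 mm high, standing upright. Origin: centre of its underside.
- piston2: Bystander: a second piston like the first. Origin: centre of its underside.
- conrod: Bystander: steel connecting rod lying flat, 170 mm long, 18 mm high. Origin: underside, middle of its shank.
- oil: Bystander: orange bottle, 56 mm diameter, 160 mm high, upright. Origin: centre of its underside.
- spanner: Bystander: steel spanner lying on the bench. Origin: under its middle.
- wristpin: Bystander: steel pin, 22 mm diameter, 60 mm long, lying. Origin: under its middle.

How it is judged:
On the way, in this order (a step that is already met when the one before it is completed fails the run):
1. the ball bears lightly on the bore's edge, lowest point, tool square to the face within 10 degrees (x of burr in the frame of cradle between -0.025 and -0.0165 m and y of burr in the frame of cradle between -0.0062 and 0.0062 m and z of burr in the frame of cradle between 0.009 and 0.034 m and contact force between burr and cradle above 0.5 N and angle between the z axis of burr and the z axis of cradle, either way round below 0.17 rad), for 0.25 s.
2. the ball bears lightly on the bore's edge, low right, tool square to the face within 10 degrees (((x of burr in the frame of cradle between -0.0178 and -0.0112 m and y of burr in the frame of cradle between -0.0178 and -0.0112 m) or (x of burr in the frame of cradle between -0.0208 and -0.0165 m and y of burr in the frame of cradle between -0.014 and -0.0112 m) or (x of burr in the frame of cradle between -0.014 and -0.0112 m and y of burr in the frame of cradle between -0.0208 and -0.0165 m) or (x of burr in the frame of cradle between -0.024 and -0.0135 m and y of burr in the frame of cradle between -0.0114 and -0.0072 m) or (x of burr in the frame of cradle between -0.0114 and -0.0072 m and y of burr in the frame of cradle between -0.024 and -0.0135 m)) and z of burr in the frame of cradle between 0.009 and 0.034 m and contact force between burr and cradle above 0.5 N and angle between the z axis of burr and the z axis of cradle, either way round below 0.17 rad), for 0.25 s.
3. the ball bears lightly on the bore's edge, right side, tool square to the face within 10 degrees (x of burr in the frame of cradle between -0.0062 and 0.0062 m and y of burr in the frame of cradle between -0.025 and -0.0165 m and z of burr in the frame of cradle between 0.009 and 0.034 m and contact force between burr and cradle above 0.5 N and angle between the z axis of burr and the z axis of cradle, either way round below 0.17 rad), for 0.25 s.
4. the ball bears lightly on the bore's edge, high right, tool square to the face within 10 degrees (((x of burr in the frame of cradle between 0.0112 and 0.0178 m and y of burr in the frame of cradle between -0.0178 and -0.0112 m) or (x of burr in the frame of cradle between 0.0165 and 0.0208 m and y of burr in the frame of cradle between -0.014 and -0.0112 m) or (x of burr in the frame of cradle between 0.0112 and 0.014 m and y of burr in the frame of cradle between -0.0208 and -0.0165 m) or (x of burr in the frame of cradle between 0.0135 and 0.024 m and y of burr in the frame of cradle between -0.0114 and -0.0072 m) or (x of burr in the frame of cradle between 0.0072 and 0.0114 m and y of burr in the frame of cradle between -0.024 and -0.0135 m)) and z of burr in the frame of cradle between 0.009 and 0.034 m and contact force between burr and cradle above 0.5 N and angle between the z axis of burr and the z axis of cradle, either way round below 0.17 rad), for 0.25 s.
5. the ball bears lightly on the bore's edge, highest point, tool square to the face within 10 degrees (x of burr in the frame of cradle between 0.0165 and 0.025 m and y of burr in the frame of cradle between -0.0062 and 0.0062 m and z of burr in the frame of cradle between 0.009 and 0.034 m and contact force between burr and cradle above 0.5 N and angle between the z axis of burr and the z axis of cradle, either way round below 0.17 rad), for 0.25 s.
6. the ball bears lightly on the bore's edge, high left, tool square to the face within 10 degrees (((x of burr in the frame of cradle between 0.0112 and 0.0178 m and y of burr in the frame of cradle between 0.0112 and 0.0178 m) or (x of burr in the frame of cradle between 0.0165 and 0.0208 m and y of burr in the frame of cradle between 0.0112 and 0.014 m) or (x of burr in the frame of cradle between 0.0112 and 0.014 m and y of burr in the frame of cradle between 0.0165 and 0.0208 m) or (x of burr in the frame of cradle between 0.0135 and 0.024 m and y of burr in the frame of cradle between 0.0072 and 0.0114 m) or (x of burr in the frame of cradle between 0.0072 and 0.0114 m and y of burr in the frame of cradle between 0.0135 and 0.024 m)) and z of burr in the frame of cradle between 0.009 and 0.034 m and contact force between burr and cradle above 0.5 N and angle between the z axis of burr and the z axis of cradle, either way round below 0.17 rad), for 0.25 s.
7. the ball bears lightly on the bore's edge, left side, tool square to the face within 10 degrees (x of burr in the frame of cradle between -0.0062 and 0.0062 m and y of burr in the frame of cradle between 0.0165 and 0.025 m and z of burr in the frame of cradle between 0.009 and 0.034 m and contact force between burr and cradle above 0.5 N and angle between the z axis of burr and the z axis of cradle, either way round below 0.17 rad), for 0.25 s.
8. the ball bears lightly on the bore's edge, low left, tool square to the face within 10 degrees (((x of burr in the frame of cradle between -0.0178 and -0.0112 m and y of burr in the frame of cradle between 0.0112 and 0.0178 m) or (x of burr in the frame of cradle between -0.0208 and -0.0165 m and y of burr in the frame of cradle between 0.0112 and 0.014 m) or (x of burr in the frame of cradle between -0.014 and -0.0112 m and y of burr in the frame of cradle between 0.0165 and 0.0208 m) or (x of burr in the frame of cradle between -0.024 and -0.0135 m and y of burr in the frame of cradle between 0.0072 and 0.0114 m) or (x of burr in the frame of cradle between -0.0114 and -0.0072 m and y of burr in the frame of cradle between 0.0135 and 0.024 m)) and z of burr in the frame of cradle between 0.009 and 0.034 m and contact force between burr and cradle above 0.5 N and angle between the z axis of burr and the z axis of cradle, either way round below 0.17 rad), for 0.25 s.
9. the ball bears lightly on the bore's edge, lowest point again, the turn closed, tool square to the face within 10 degrees (all of step 1), for 0.25 s.
At the end, for the whole second after the job is handed in: The burr is back in the rack hole it came from: within 9 mm of where it started, fully down (ball centre less than 16 mm above the bench), upright within 6 degrees, at rest and released (distance of burr from where it was at the start of the episode below 0.009 m and angle between burr's own z axis and vertical below 0.1 rad and linear speed of burr below 0.02 m/s and z of burr in the frame of rack below 0.016 m and contact force between the fingers and burr below 0.1 N); the robot touches nothing.
It fails at once if the burr presses on the sleeve, cup or vise jaws with more than 12 N (contact force between burr and cradle above 12 N).
It fails at once if the gripper or arm presses on the sleeve, cup or vise jaws with more than 12 N (contact force between any of the arm, the fingers and cradle above 12 N).
It fails at once if another tool in the rack is moved by more than 10 mm (distance of any of scriber, awl from where it was at the start of the episode above 0.01 m).
It fails at once if another thing on the bench is moved by more than 20 mm (distance of any of piston, piston2, oil, conrod, spanner, wristpin from where it was at the start of the episode above 0.02 m).
It also fails if it takes over 72 s, if anything falls off the work surface, if the arm or the gripper's body presses on something with over 40 N, if the wrist force passes 120 N, or if a joint passes its speed limit or range.

### The arm

A 6-joint arm with a two-finger parallel gripper is mounted at the origin on the work surface. World frame = base frame: x ahead of the robot, y to its left, z up, the work surface at z = 0. Lengths are in m, angles in rad, forces in N, time in s.
With the tool pointing down it reaches from about 0.35 to 0.775 m from the base axis. Payload 7.3 kg.
Tool frame: the origin (TCP) lies on the centre line of the jaws, within the pads' length; the fingertips stand 11 mm ahead of it and the grasp point (between the pads) lies 8 mm behind it; y points along the fingers, z is the direction in which the jaws open and shut, and the axes are right-handed (so a half turn about y gives the same grasp; the last joint's range is limited). The gripper opens to 92 mm and grips with 3 to 60 N. Pads are 19 mm wide; open, the fingers measure 130 mm over their backs; the gripper's body (75 mm by 190 mm) begins 47 mm behind the grasp point.
Start: joints at [1.052, 0.342, 1.524, -0, 1.275, -0.146], TCP at [0.191, 0.489, 0.238] pointing down, gripper open.
Joint ranges: [-2.53, 2.53], [-0.77, 2.02], [0.04, 2.7], [-1, 4.14], [0.28, 2.66], [-3.11, 3.11]. Speed limits (rad/s): [2.57, 2.57, 3.14, 3.14, 3.14, 3.14].

### API

Orientations are given as [roll, pitch, yaw] about the fixed x, y, z axes, in that order (R = Rz(yaw) Ry(pitch) Rx(roll)).
In Python, from cell import robot, cams gives the robot as it stands.
- The arm moves only by the tool apply_moves, never from a script. Its argument "plan" is a list of rows, each a list of 7 numbers: the shift along the tool's x, y, z in m, then the turn, a rotation vector about the tool's x, y, z in degrees, then the gripper command: -1 is fully open, 1 is shut, values between are in proportion. A call has exactly 5 rows; each row is the pose to reach, as a shift and turn from the pose commanded when the call began, along the tool's axes at that moment; what a row does not reach only later rows make up. A row lasts 1/8 s, in which the tool goes at most 62.5 mm and 10.7 degrees, less where a joint would pass 70% of its speed; a pose out of reach is approached as far as the arm can. A call with a gripper value outside its range is refused whole. The fingers move at their own pace and stop on an object; "squeeze" is the grip in N (left out, the last holds). Time passes only in rows, so rows that repeat a pose let the fingers close, or fill a call up. It gives the time, the measured TCP pose, the force and the opening at its end, in the units of the state.
- robot.observe(): the state, without advancing time (a new reading comes with each control period).
- cams.read_camera(name): name is "scene" or "top"; returns the picture (384x512x3 uint8, blue, green, red); there is no depth.
- cams.calibration(name): a dict with "fx", "fy", "cx", "cy" (pixels), "extrinsics" (4x4, takes a point from world to camera coordinates). Camera axes: x right, y up, looking along -z (the intrinsics and any distortion apply to the point x, -y, -z); pixel columns grow to the right and rows downward; lengths in m; the calibration is good to about 2 mm. A picture is of the moment at which its call begins. calibration takes no time and is no camera call.
- robot.hand_in(): hands the job in, once; it reports no verdict.
The state is a dict: "time": time; "qpos": joint angles; "qvel": joint speeds; "joint_efforts": joint torques, N m; "tool_pos": TCP position; "tool_rot": TCP orientation; "contact_force": force on the tool from outside, world axes, zero at the start; "torque": the same for the moment, N m; "opening": finger opening in m.
Only numpy, scipy, OpenCV 4.12 (cv2) and the standard library are available. Lean on these libraries where they do the work, as an engineer would, in place of code of your own. Each camera call takes 0.05 s, during which the arm holds its last target. There are 200 camera calls.

## Working session

There is one attempt and no reset: what is moved stays moved. The work goes in short steps, Python scripts to look and compute and a tool call to move; the robot and the scene stay as the last step left them, time stands still between calls to the robot, and variables do not carry over. Pictures are saved under pics/ and viewed, about 8 in all and at most 12, crops included, and the job is handed in when it is done.

Besides the shell and the picture viewer there is one more tool, called as name([rows], argument=value, ...), one row to a line, values as JSON. apply_moves: Moves the arm, as the interface text tells. Its arguments: {"type":"object","properties":{"plan":{"type":"array","items":{"type":"array","items":{"type":"number"}}},"squeeze":{"type":"number"}},"required":["plan"]}

```bash
mkdir -p pics; ls; python3 - <<'E'
from cell import robot, cams
import cv2, numpy as np
print({k:np.round(v,4).tolist() for k,v in robot.observe().items()})
for n in("scene","top"):
    im=cams.read_camera(n); cv2.imwrite(f"pics/{n}0.png",im)
    c=cams.calibration(n); print(n,{k:np.round(v,4).tolist() for k,v in c.items()})
E
```

```text
pics
{'time': 0.0, 'qpos': [1.052, 0.3427, 1.525, -0.0, 1.2754, -0.146], 'qvel': [-0.0001, -0.0003, 0.0002, 0.0003, 0.0012, -0.0019], 'joint_efforts': [0.0004, -43.1252, -24.4209, 0.0719, 0.0561, -0.0001], 'tool_pos': [0.191, 0.4886, 0.237], 'tool_rot': [-1.5723, 0.0002, -0.3728], 'contact_force': [-0.2134, 1.0771, -0.1759], 'torque': [0.0707, -0.0288, 0.0244], 'opening': 0.0917}
scene {'fx': 361.3219, 'fy': 361.3219, 'cx': 252.5347, 'cy': 193.2929, 'extrinsics': [[-0.5676, 0.8233, -0.0051, 0.3907], [-0.4844, -0.3289, 0.8107, 0.1572], [0.6657, 0.4626, 0.5855, -1.3058], [0.0, 0.0, 0.0, 1.0]]}
top {'fx': 474.9484, 'fy': 474.9484, 'cx': 254.7258, 'cy': 185.526, 'extrinsics': [[-0.0231, -0.9996, -0.0164, -0.0265], [0.9971, -0.0243, 0.0727, -0.5742], [-0.0731, -0.0147, 0.9972, -1.3119], [0.0, 0.0, 0.0, 1.0]]}
```

View pics/scene0.png

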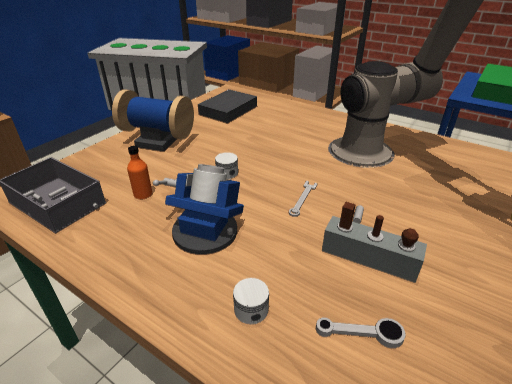

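View pics/top0.png

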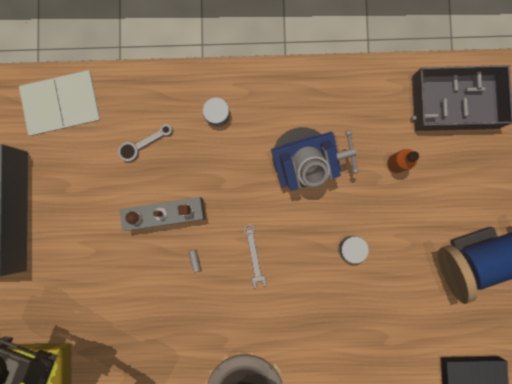

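The scene shows the rack with burr (square handle, top px ~184,210), and the vise with the sleeve (~313,168 in top). Now enlarged crops.

```bash
python3 - <<'E'
import cv2, numpy as np
t=cv2.imread("pics/top0.png"); s=cv2.imread("pics/scene0.png")
def crop(im,x,y,w,h,k):
    c=cv2.resize(im[y:y+h,x:x+w],None,fx=k,fy=k,interpolation=cv2.INTER_CUBIC)
    for i in range(0,w,10):
        cv2.line(c,(i*k,0),(i*k,6 if i%50 else 12),(0,255,255),1)
        if i%20==0: cv2.putText(c,str(x+i),(i*k,20),0,.35,(0,255,255),1)
    for j in range(0,h,10):
        cv2.line(c,(0,j*k),(6,j*k),(0,255,255),1)
        if j%20==0: cv2.putText(c,str(y+j),(8,j*k+4),0,.35,(0,255,255),1)
    return c
a=np.hstack([crop(t,115,190,100,50,4),crop(s,320,195,100,50,4)])
b=np.hstack([crop(t,270,125,80,70,5),crop(s,165,155,80,70,5)])
cv2.imwrite("pics/c1.png",np.vstack([a,b]))
E
```

```text
(no output)
```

View pics/c1.png

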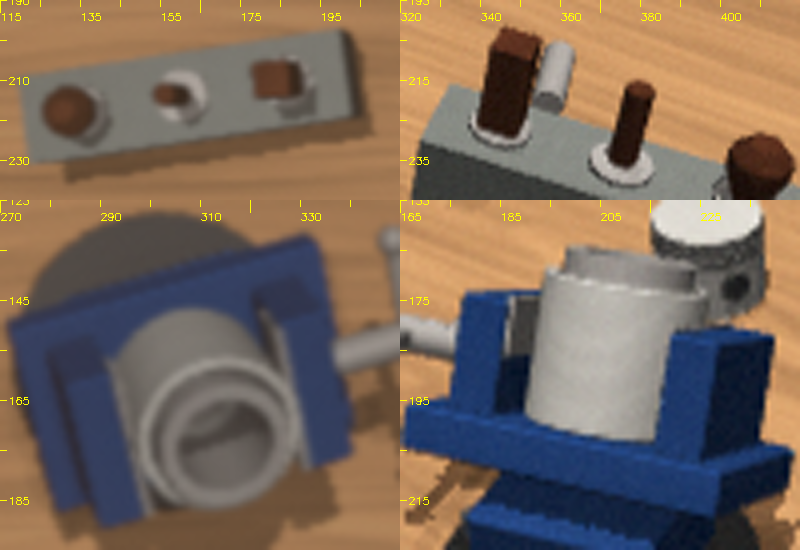

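```bash
cat > h.py <<'E'
import numpy as np
from scipy.spatial.transform import Rotation as R
from scipy.optimize import least_squares
from cell import robot, cams
C={n:cams.calibration(n) for n in("scene","top")}
def proj(n,P):
    c=C[n]; E=np.array(c["extrinsics"]); p=np.atleast_2d(P)@E[:3,:3].T+E[:3,3]
    return np.c_[c["cx"]+c["fx"]*p[:,0]/-p[:,2], c["cy"]+c["fy"]*-p[:,1]/-p[:,2]]
def cradleR(yaw): return R.from_euler('z',yaw)*R.from_euler('y',-0.52)
def toolR(): return R.from_euler('xyz',robot.observe()["tool_rot"])
a=np.linspace(0,2*np.pi,181); circ=np.c_[np.cos(a),np.sin(a),0*a]
E
python3 - <<'E'
from h import *
# rack: top-face corners in top + scene
obs=[("top",(-.03,.11),(120.5,209.5)) ,("top",(.03,.11),None),]
K={"top":{( .03, .11):(120.5,209.5),( .03,-.11):(200,197.5),(-.03,.11):(123.7,230.7),(-.03,-.11):(203,219.2)},
   "scene":{(-.03,-.11):(332.5,216.2),(.03,-.11):(325.5,229.2)}}
def f(p,pr=0):
    r=[]
    for n in K:
        for (x,y),uv in K[n].items():
            P=R.from_euler('z',p[2]).apply([x,y,.07])+[p[0],p[1],0]
            r+=list(proj(n,P)[0]-uv)
    return np.array(r)
s=least_squares(f,[.5,.2,.15]); print("rack",s.x,np.round(s.fun,1))
p=s.x
Rr=R.from_euler('z',p[2])
for y in(-.07,0,.07):
    P=Rr.apply([0,y,.137])+[p[0],p[1],0]; print(y,P,proj("top",P),proj("scene",P))
# cradle
T=lambda x,y:(270+x/5,125+(y-200)/5); S=lambda x,y:(165+(x-400)/5,155+(y-200)/5)
def ext(n,q,z,r):
    P=cradleR(q[3]).apply(circ*r+[0,0,z])+q[:3]; u=proj(n,P); return u[:,0].min(),u[:,0].max(),u[:,1].min(),u[:,1].max()
def g(q):
    h=q[4]; r=[]
    e=ext("top",q,0,.042); r+=[e[0]-T(137,0)[0],e[1]-T(300,0)[0],e[2]-T(0,354)[1],e[3]-T(0,508)[1]]
    e=ext("top",q,h,.025); r+=[e[0]-T(172,0)[0],e[1]-T(278,0)[0],e[2]-T(0,398)[1],e[3]-T(0,492)[1]]
    e=ext("scene",q,0,.042); r+=[e[0]-S(543,0)[0],e[1]-S(707,0)[0]]
    e=ext("scene",q,h,.033); r+=[e[0]-S(566,0)[0],e[1]-S(696,0)[0],e[2]-S(0,246)[1]]
    return np.array(r)
for y0 in(0,.27):
    s=least_squares(g,[.6,-.15,.2,y0,.015],loss='soft_l1',x_scale=[.01,.01,.01,.1,.01]); print("cradle",np.round(s.x,4),np.round(s.fun,1))
    print(np.round(np.sqrt(np.diag(np.linalg.inv(s.jac.T@s.jac))),4))
E
```

```text
rack [0.49882339 0.21277634 0.12900045] [-0.8 -0.3  0.1 -0.6 -1.1  0.6  0.2 -0.3 -0.1 -1.6 -0.7 -0.2]
-0.07 [0.5078284  0.14335797 0.137     ] [[182.85335277 209.54605989]] [[349.22693298 204.2304625 ]]
0 [0.49882339 0.21277634 0.137     ] [[155.82854456 213.70728721]] [[380.70031354 212.9840345 ]]
0.07 [0.48981838 0.28219471 0.137     ] [[128.81980325 217.86604059]] [[414.31211258 222.33235672]]
cradle [ 0.5964 -0.1927  0.1464  0.1668  0.0164] [-0.1  0.   0.2 -0.2  0.7 -0.8  0.2 -0.3 -0.1  0.   0.1 -0.  -0.1]
[0.0019 0.0014 0.0065 0.1818 0.0055]
cradle [ 0.5964 -0.1927  0.1464  0.1668  0.0164] [-0.1  0.   0.2 -0.2  0.7 -0.8  0.2 -0.3 -0.1  0.   0.1 -0.  -0.1]
[0.0019 0.0014 0.0065 0.1818 0.0055]
```

```bash
python3 - <<'E'
from h import *; import cv2
T=lambda x,y:(270+x/5,125+(y-200)/5); S=lambda x,y:(165+(x-400)/5,155+(y-200)/5)
def ext(n,q,z,r):
    P=cradleR(q[3]).apply(circ*r+[0,0,z])+q[:3]; u=proj(n,P); return u[:,0].min(),u[:,0].max(),u[:,1].min(),u[:,1].max()
def g(v):
    q=[v[0],v[1],v[2],.25]; h=v[3]; r=[]
    e=ext("top",q,0,.042); r+=[e[0]-T(137,0)[0],e[1]-T(300,0)[0],e[2]-T(0,354)[1],e[3]-T(0,508)[1]]
    e=ext("top",q,h,.025); r+=[e[0]-T(172,0)[0],e[1]-T(278,0)[0],e[2]-T(0,398)[1],e[3]-T(0,492)[1]]
    e=ext("scene",q,0,.042); r+=[e[0]-S(543,0)[0],e[1]-S(707,0)[0]]
    e=ext("scene",q,h,.033); r+=[e[0]-S(566,0)[0],e[1]-S(696,0)[0],e[2]-S(0,246)[1]]
    return np.array(r)
s=least_squares(g,[.596,-.19,.15,.016],loss='soft_l1',x_scale=.01); print(np.round(s.x,4),np.round(s.fun,1)); v=s.x
im={n:cv2.imread(f"pics/{n}0.png") for n in C}
def draw(n,P,off,k,c,b):
    u=((proj(n,P)-off+.5)*k-.5).round().astype(int); cv2.polylines(b,[u.reshape(-1,1,2)],False,c,1)
out=[]
for n,hb,vb in(("top",(168,195,33,28),(265,120,85,75)),("scene",(332,195,33,28),(160,150,85,75))):
    x,y,w,h=hb; b=cv2.resize(im[n][y:y+h,x:x+w],(396,336),interpolation=cv2.INTER_CUBIC)
    sq=np.array([[1,1],[1,-1],[-1,-1],[-1,1],[1,1]])*.012
    for yaw,c in((.129,(0,255,0)),):
        for z in(.137,.075): draw(n,R.from_euler('z',yaw).apply(np.c_[sq,np.full(5,z)])+[.5078,.1434,0],[x,y],12,c,b)
    x,y,w,h=vb; d=cv2.resize(im[n][y:y+h,x:x+w],None,fx=396/85,fy=396/85,interpolation=cv2.INTER_CUBIC)[:260]; d=cv2.copyMakeBorder(d,0,260-d.shape[0],0,0,0)
    Rc=cradleR(.25)
    k=396/85
    for z,r in((0,.042),(v[3],.033),(v[3],.025)): draw(n,Rc.apply(circ*r+[0,0,z])+v[:3],[x,y],k,(0,255,0),d)
    for off in(-.06,-.03): draw(n,Rc.apply([[0,-.07,off],[0,.07,off]])+v[:3],[x,y],k,(0,0,255),d)
    out.append(np.vstack([b,d]))
cv2.imwrite("pics/c2.png",np.hstack(out))
E
```

```text
[ 0.5963 -0.1923  0.1475  0.0166] [-0.  -0.2  0.2 -0.1  1.  -0.7  0.2 -0.3 -0.1  0.2 -0.1 -0.  -0. ]
```

View pics/c2.png

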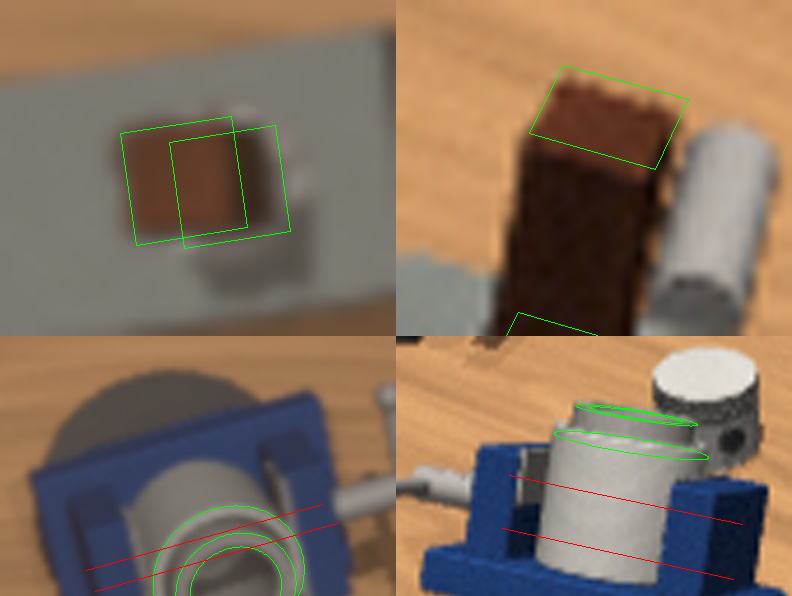

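```bash
cat >> h.py <<'E'
def goto(pos,yd=None,zd=None):
    "shift, turn(deg) from measured pose; yd=pointing dir, zd=jaw dir"
    o=robot.observe(); Rt=toolR(); d=Rt.inv().apply(np.array(pos)-o["tool_pos"])
    rv=np.zeros(3)
    if yd is not None:
        y=np.array(yd)/np.linalg.norm(yd); z=np.array(zd,float); z-=y*(z@y); z/=np.linalg.norm(z)
        rv=np.degrees((Rt.inv()*R.from_matrix(np.c_[np.cross(y,z),y,z])).as_rotvec())
    print("t",round(o["time"],2),"pos",np.round(o["tool_pos"],4),"F",np.round(o["contact_force"],1),"open",round(o["opening"],4),"q",np.round(o["qpos"],2))
    print("shift",np.round(d,4),"turn",np.round(rv,2),flush=True)
E
python3 -c "
from h import *
goto([.508,.143,.2],[0,0,-1],[np.cos(.1),np.sin(.1),0])"
```

```text
t 0.1 pos [0.191  0.4887 0.2371] F [0.6 0.6 0.7] open 0.0921 q [ 1.05  0.34  1.52 -0.    1.28 -0.15]
shift [ 0.4211  0.0373 -0.2064] turn [7.000e-02 6.291e+01 3.000e-02]
```

apply_moves([
  [0.421, 0.037, -0.206, 0, 63, 0, -1],
  [0.421, 0.037, -0.206, 0, 63, 0, -1],
  [0.421, 0.037, -0.206, 0, 63, 0, -1],
  [0.421, 0.037, -0.206, 0, 63, 0, -1],
  [0.421, 0.037, -0.206, 0, 63, 0, -1],
])

```text
time: 0.72
tool_pos: [0.4029, 0.2578, 0.2128]
tool_rot: [-1.571, 0.0, -1.316]
contact_force: [0.4, 0.5, 0.1]
opening: 0.0918
```

```bash
python3 -c "
from h import *
goto([.508,.143,.2],[0,0,-1],[np.cos(.1),np.sin(.1),0])"
```

```text
t 0.72 pos [0.4029 0.2578 0.2128] F [0.4 0.5 0.1] open 0.0918 q [0.41 0.28 1.69 0.   1.17 0.15]
shift [0.1376 0.0128 0.0728] turn [ 0.01  8.85 -0.01]
```

apply_moves([
  [0.138, 0.013, 0.073, 0, 8.8, 0, -1],
  [0.138, 0.013, 0.073, 0, 8.8, 0, -1],
  [0.138, 0.013, 0.073, 0, 8.8, 0, -1],
  [0.138, 0.013, 0.073, 0, 8.8, 0, -1],
  [0.138, 0.013, 0.073, 0, 8.8, 0, -1],
])

```text
time: 1.35
tool_pos: [0.5073, 0.1454, 0.1998]
tool_rot: [-1.572, 0.0, -1.464]
contact_force: [0.1, -0.3, 0.2]
opening: 0.0918
```

```bash
python3 -c "
from h import *
goto([.508,.143,.099],[0,0,-1],[np.cos(.1),np.sin(.1),0])"
```

```text
t 1.35 pos [0.5073 0.1454 0.1998] F [ 0.1 -0.3  0.2] open 0.0918 q [0.13 0.38 1.58 0.   1.19 0.03]
shift [0.0025 0.1008 0.0005] turn [ 0.06  0.4  -0.02]
```

apply_moves([
  [0.0025, 0.03, 0, 0, 0, 0, -1],
  [0.0025, 0.06, 0, 0, 0, 0, -1],
  [0.0025, 0.085, 0, 0, 0, 0, -1],
  [0.0025, 0.101, 0, 0, 0, 0, -1],
  [0.0025, 0.101, 0, 0, 0, 0, -1],
])

```text
time: 1.98
tool_pos: [0.5068, 0.1436, 0.0984]
tool_rot: [-1.573, 0.0, -1.462]
contact_force: [-0.2, -0.1, 0.3]
opening: 0.0919
```

apply_moves([
  [0, 0, 0, 0, 0, 0, 0.3],
  [0, 0, 0, 0, 0, 0, 0.6],
  [0, 0, 0, 0, 0, 0, 1],
  [0, 0, 0, 0, 0, 0, 1],
  [0, 0, 0, 0, 0, 0, 1],
], squeeze=10)

```text
time: 2.6
tool_pos: [0.5083, 0.1425, 0.0992]
tool_rot: [-1.571, 0.0, -1.464]
contact_force: [-0.3, -0.2, 0.7]
opening: 0.0464
```

apply_moves([
  [0, 0, 0, 0, 0, 0, 1],
  [0, 0, 0, 0, 0, 0, 1],
  [0, 0, 0, 0, 0, 0, 1],
  [0, 0, 0, 0, 0, 0, 1],
  [0, 0, 0, 0, 0, 0, 1],
], squeeze=55)

```text
time: 3.22
tool_pos: [0.5083, 0.1425, 0.0991]
tool_rot: [-1.571, 0.0, -1.464]
contact_force: [0.5, 0.1, -0.8]
opening: 0.0237
```

```bash
python3 -c "
from h import *
import cv2
goto([.508,.143,.2],[0,0,-1],[np.cos(.1),np.sin(.1),0])
cv2.imwrite('pics/g.png',np.hstack([cv2.resize(cams.read_camera('top')[170:250,110:210],(400,320)),cv2.resize(cams.read_camera('scene')[150:250,310:435],(400,320))]))"
```

```text
t 3.23 pos [0.5083 0.1425 0.0991] F [ 0.5  0.1 -0.8] open 0.0237 q [0.13 0.5  1.7  0.   0.94 0.02]
shift [-0.0005 -0.1009 -0.0003] turn [-0.   0.4 -0. ]
```

View pics/g.png

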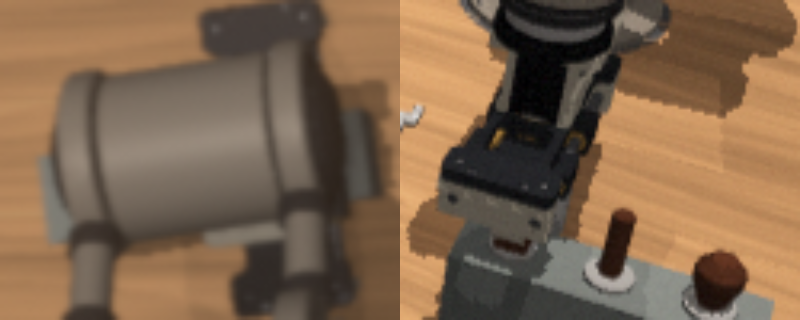

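apply_moves([
  [0, -0.015, 0, 0, 0, 0, 1],
  [0, -0.045, 0, 0, 0, 0, 1],
  [0, -0.1, 0, 0, 0, 0, 1],
  [0, -0.15, 0, 0, 0, 0, 1],
  [0, -0.18, 0, 0, 0, 0, 1],
])

```text
time: 3.95
tool_pos: [0.5087, 0.1426, 0.2831]
tool_rot: [-1.566, 0.0, -1.464]
contact_force: [0.9, 0.5, -1.4]
opening: 0.0237
```

```bash
cat >> h.py <<'E'
c0=np.array([.5963,-.1923,.1475]); Rc=cradleR(.25); zc=Rc.apply([0,0,1]); xc=Rc.apply([1,0,0]); L=.087
def gc(p,off=np.zeros(3)):
    "ball to cradle coordinates p"
    goto(c0+Rc.apply(p)+L*zc-toolR().apply(off),-zc,xc)
E
python3 -c "
from h import *
gc([-.021,0,.06])"
```

```text
t 3.95 pos [0.5087 0.1426 0.2831] F [ 0.9  0.5 -1.4] open 0.0237 q [0.13 0.31 1.44 0.   1.38 0.02]
shift [ 0.3553  0.0182 -0.039 ] turn [29.48 -8.01  2.14]
```

apply_moves([
  [0.06, -0.03, -0.008, 10, -2.7, 0.7, 1],
  [0.12, -0.03, -0.016, 20, -5.3, 1.4, 1],
  [0.18, -0.03, -0.024, 29.5, -8, 2.1, 1],
  [0.24, -0.03, -0.032, 29.5, -8, 2.1, 1],
  [0.3, -0.03, -0.038, 29.5, -8, 2.1, 1],
])

```text
time: 4.58
tool_pos: [0.5013, -0.1396, 0.3104]
tool_rot: [-1.053, -0.002, -1.321]
contact_force: [1.9, -0.0, -1.0]
opening: 0.0237
```

```bash
python3 -c "
from h import *
gc([-.021,0,.06])"
```

```text
t 4.58 pos [ 0.5013 -0.1396  0.3104] F [ 1.9 -0.  -1. ] open 0.0237 q [-0.66  0.07  1.78  0.48  1.   -1.11]
shift [ 0.0745  0.0338 -0.0333] turn [0.12 0.04 0.08]
```

apply_moves([
  [0.04, 0, -0.017, 0, 0, 0, 1],
  [0.0745, 0.01, -0.033, 0, 0, 0, 1],
  [0.0745, 0.034, -0.033, 0, 0, 0, 1],
  [0.0745, 0.034, -0.033, 0, 0, 0, 1],
  [0.0745, 0.034, -0.033, 0, 0, 0, 1],
])

```text
time: 5.2
tool_pos: [0.5095, -0.2131, 0.2644]
tool_rot: [-1.054, -0.001, -1.32]
contact_force: [-0.4, 0.7, -1.2]
opening: 0.0237
```

```bash
python3 -c "
from h import *
import cv2
gc([-.021,0,.06])
t=cams.read_camera('top');s=cams.read_camera('scene')
cv2.imwrite('pics/top1.png',t);cv2.imwrite('pics/scene1.png',s)
cv2.imwrite('pics/v.png',np.hstack([cv2.resize(t[120:200,270:350],(400,400),interpolation=2),cv2.resize(s[125:205,165:245],(400,400),interpolation=2)]))
o=robot.observe();Rt=toolR()
for y in (.0,.027,.087): print(y,[proj(n,o['tool_pos']+Rt.apply([0,y,0])).round(1) for n in('top','scene')])"
```

```text
t 5.2 pos [ 0.5095 -0.2131  0.2644] F [-0.4  0.7 -1.2] open 0.0237 q [-0.78  0.2   1.76  0.54  0.97 -1.29]
shift [ 0.0013 -0.0012 -0.0017] turn [0.2  0.08 0.04]
0.0 [array([[329.5, 203.8]]), array([[222.6, 115.9]])]
0.027 [array([[326.5, 198.7]]), array([[220.9, 126.6]])]
0.087 [array([[320.3, 187.9]]), array([[217.2, 150.2]])]
```

View pics/v.png

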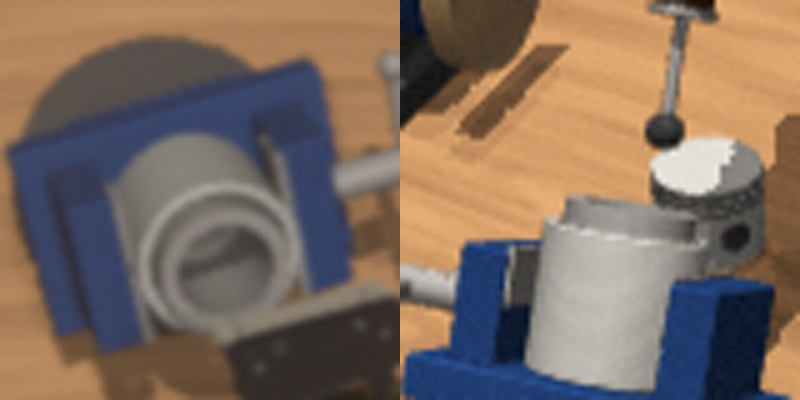

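apply_moves([
  [0.001, 0.007, -0.002, 0, 0, 0, 1],
  [0.001, 0.014, -0.002, 0, 0, 0, 1],
  [0.001, 0.02, -0.002, 0, 0, 0, 1],
  [0.001, 0.024, -0.002, 0, 0, 0, 1],
  [0.001, 0.024, -0.002, 0, 0, 0, 1],
])

```text
time: 5.92
tool_pos: [0.5195, -0.2117, 0.2409]
tool_rot: [-1.055, 0.001, -1.321]
contact_force: [0.4, 0.4, -0.7]
opening: 0.0236
```

```bash
cat >> h.py <<'E'
def st(n=8):
    F=[];
    for i in range(n):
        cams.read_camera("scene"); F.append(Rc.inv().apply(robot.observe()["contact_force"]))
    o=robot.observe(); b=Rc.inv().apply(np.array(o["tool_pos"])+L*toolR().apply([0,1,0])-c0)
    print("t",round(o["time"],2),"ball in cradle mm",np.round(b*1e3,1),"F cradle",np.mean(F,0).round(2),"+-",np.std(F,0).round(2),"tilt",np.degrees(np.arccos(-toolR().apply([0,1,0])@zc)).round(1),"open",round(o["opening"],4))
E
python3 -c "
from h import *
st(10)"
```

```text
t 6.42 ball in cradle mm [-22.5  -0.1  33.9] F cradle [-0.2  -0.12 -0.61] +- [0.37 0.52 0.59] tilt 0.2 open 0.0243
```

apply_moves([
  [0, 0.001, 0.001, 0, 0, 0, 1],
  [0, 0.002, 0.0015, 0, 0, 0, 1],
  [0, 0.003, 0.0015, 0, 0, 0, 1],
  [0, 0.004, 0.0015, 0, 0, 0, 1],
  [0, 0.004, 0.0015, 0, 0, 0, 1],
])

```text
time: 7.05
tool_pos: [0.5226, -0.211, 0.2384]
tool_rot: [-1.055, 0.0, -1.321]
contact_force: [0.0, -0.7, -1.2]
opening: 0.0237
```

```bash
python3 -c "
from h import *
st(5)"
```

```text
t 7.3 ball in cradle mm [-21.1  -0.   29.8] F cradle [-0.38  0.19 -0.42] +- [0.36 0.33 0.16] tilt 0.2 open 0.0238
```

apply_moves([
  [0, 0.001, 0, 0, 0, 0, 1],
  [0, 0.002, 0, 0, 0, 0, 1],
  [0, 0.003, 0, 0, 0, 0, 1],
  [0, 0.003, 0, 0, 0, 0, 1],
  [0, 0.003, 0, 0, 0, 0, 1],
])

```text
time: 7.92
tool_pos: [0.5241, -0.2108, 0.2361]
tool_rot: [-1.055, -0.0, -1.321]
contact_force: [-2.1, -0.3, 2.3]
opening: 0.0235
```

```bash
python3 -c "
from h import *
st(5)"
```

```text
t 8.18 ball in cradle mm [-21.   -0.1  26.9] F cradle [-0.93 -0.05  2.65] +- [0.24 0.7  0.41] tilt 0.2 open 0.0235
```

apply_moves([
  [0, 0, 0.001, 0, 0, 0, 1],
  [0, 0, 0.002, 0, 0, 0, 1],
  [0, 0, 0.002, 0, 0, 0, 1],
  [0, 0, 0.002, 0, 0, 0, 1],
  [0, 0, 0.002, 0, 0, 0, 1],
])

```text
time: 8.8
tool_pos: [0.526, -0.2103, 0.2372]
tool_rot: [-1.054, -0.0, -1.321]
contact_force: [0.7, 0.7, 2.4]
opening: 0.0242
```

```bash
python3 -c "
from h import *
st(8)"
```

```text
t 9.2 ball in cradle mm [-18.9  -0.1  26.9] F cradle [ 1.61 -0.27  2.18] +- [0.57 0.58 0.4 ] tilt 0.2 open 0.0239
```

apply_moves([
  [0, 0, 0.001, 0, 0, 0, 1],
  [0, 0, 0.002, 0, 0, 0, 1],
  [0, 0, 0.002, 0, 0, 0, 1],
  [0, 0, 0.002, 0, 0, 0, 1],
  [0, 0, 0.002, 0, 0, 0, 1],
])

```text
time: 9.82
tool_pos: [0.5274, -0.2098, 0.2378]
tool_rot: [-1.055, 0.0, -1.321]
contact_force: [0.4, 0.1, 0.7]
opening: 0.0236
```

```bash
python3 -c "
from h import *
st(8)"
```

```text
t 10.22 ball in cradle mm [-17.1   0.1  26.8] F cradle [0.33 0.13 0.94] +- [0.42 0.38 0.57] tilt 0.2 open 0.0243
```

apply_moves([
  [0, 0.0005, -0.001, 0, 0, 0, 1],
  [0, 0.001, -0.0016, 0, 0, 0, 1],
  [0, 0.0016, -0.0016, 0, 0, 0, 1],
  [0, 0.0022, -0.0016, 0, 0, 0, 1],
  [0, 0.0022, -0.0016, 0, 0, 0, 1],
])

```text
time: 10.85
tool_pos: [0.5276, -0.2099, 0.2358]
tool_rot: [-1.054, -0.001, -1.321]
contact_force: [2.8, 1.6, 5.0]
opening: 0.0238
```

```bash
python3 -c "
from h import *
st(8)
p=lambda d:20.8*np.array([np.sin(np.radians(d)),1-np.cos(np.radians(d))])
for c in range(16): print(c,[np.round(p(22.5*c+4.5*k)-p(22.5*c),1).tolist() for k in range(1,6)])"
```

```text
t 11.25 ball in cradle mm [-17.9  -0.2  24.9] F cradle [5.48 1.75 2.63] +- [0.3  0.67 0.49] tilt 0.2 open 0.0238
0 [[1.6, 0.1], [3.3, 0.3], [4.9, 0.6], [6.4, 1.0], [8.0, 1.6]]
1 [[1.5, 0.7], [2.9, 1.5], [4.3, 2.4], [5.5, 3.4], [6.7, 4.5]]
2 [[1.1, 1.2], [2.1, 2.5], [3.0, 3.8], [3.8, 5.3], [4.5, 6.7]]
3 [[0.6, 1.5], [1.0, 3.1], [1.3, 4.7], [1.5, 6.3], [1.6, 8.0]]
4 [[-0.1, 1.6], [-0.3, 3.3], [-0.6, 4.9], [-1.0, 6.4], [-1.6, 8.0]]
5 [[-0.7, 1.5], [-1.5, 2.9], [-2.4, 4.3], [-3.4, 5.5], [-4.5, 6.7]]
6 [[-1.2, 1.1], [-2.5, 2.1], [-3.8, 3.0], [-5.3, 3.8], [-6.7, 4.5]]
7 [[-1.5, 0.6], [-3.1, 1.0], [-4.7, 1.3], [-6.3, 1.5], [-8.0, 1.6]]
8 [[-1.6, -0.1], [-3.3, -0.3], [-4.9, -0.6], [-6.4, -1.0], [-8.0, -1.6]]
9 [[-1.5, -0.7], [-2.9, -1.5], [-4.3, -2.4], [-5.5, -3.4], [-6.7, -4.5]]
10 [[-1.1, -1.2], [-2.1, -2.5], [-3.0, -3.8], [-3.8, -5.3], [-4.5, -6.7]]
11 [[-0.6, -1.5], [-1.0, -3.1], [-1.3, -4.7], [-1.5, -6.3], [-1.6, -8.0]]
12 [[0.1, -1.6], [0.3, -3.3], [0.6, -4.9], [1.0, -6.4], [1.6, -8.0]]
13 [[0.7, -1.5], [1.5, -2.9], [2.4, -4.3], [3.4, -5.5], [4.5, -6.7]]
14 [[1.2, -1.1], [2.5, -2.1], [3.8, -3.0], [5.3, -3.8], [6.7, -4.5]]
15 [[1.5, -0.6], [3.1, -1.0], [4.7, -1.3], [6.3, -1.5], [8.0, -1.6]]
```

apply_moves([
  [0, -0.002, 0, 0, 0, 0, 1],
  [0, -0.004, -0.0006, 0, 0, 0, 1],
  [0, -0.002, -0.0006, 0, 0, 0, 1],
  [0, -0.001, -0.0006, 0, 0, 0, 1],
  [0, 0, -0.0006, 0, 0, 0, 1],
])

```text
time: 11.88
tool_pos: [0.5263, -0.2102, 0.2347]
tool_rot: [-1.056, -0.0, -1.321]
contact_force: [-2.3, -0.6, 3.7]
opening: 0.024
```

```bash
python3 -c "
from h import *
st(8)"
```

```text
t 12.28 ball in cradle mm [-19.2  -0.   24.7] F cradle [-0.31 -0.29  4.82] +- [0.63 0.59 0.44] tilt 0.2 open 0.0235
```

apply_moves([
  [0.0016, 0, 0.0001, 0, 0, 0, 1],
  [0.0033, 0, 0.0003, 0, 0, 0, 1],
  [0.0049, 0, 0.0006, 0, 0, 0, 1],
  [0.0064, 0, 0.001, 0, 0, 0, 1],
  [0.008, 0, 0.0016, 0, 0, 0, 1],
])

```text
time: 12.9
tool_pos: [0.53, -0.2172, 0.2356]
tool_rot: [-1.055, 0.001, -1.321]
contact_force: [-2.1, 4.1, 4.5]
opening: 0.0237
```

apply_moves([
  [0.0015, 0, 0.0007, 0, 0, 0, 1],
  [0.0029, 0, 0.0015, 0, 0, 0, 1],
  [0.0043, 0, 0.0024, 0, 0, 0, 1],
  [0.0055, 0, 0.0034, 0, 0, 0, 1],
  [0.0067, 0, 0.0045, 0, 0, 0, 1],
])

```text
time: 13.52
tool_pos: [0.5353, -0.2231, 0.2378]
tool_rot: [-1.055, 0.0, -1.321]
contact_force: [-3.4, 3.4, 4.3]
opening: 0.024
```

```bash
python3 -c "
from h import *
st(5)"
```

```text
t 13.78 ball in cradle mm [-13.  -15.1  24.7] F cradle [0.14 2.99 4.07] +- [0.51 0.49 0.41] tilt 0.2 open 0.0239
```

apply_moves([
  [0.0011, 0, 0.0012, 0, 0, 0, 1],
  [0.0021, 0, 0.0025, 0, 0, 0, 1],
  [0.003, 0, 0.0038, 0, 0, 0, 1],
  [0.0038, 0, 0.0053, 0, 0, 0, 1],
  [0.0045, 0, 0.0067, 0, 0, 0, 1],
])

```text
time: 14.4
tool_pos: [0.542, -0.2258, 0.241]
tool_rot: [-1.056, 0.001, -1.321]
contact_force: [-4.4, 2.8, 3.2]
opening: 0.0237
```

apply_moves([
  [0.0006, 0, 0.0015, 0, 0, 0, 1],
  [0.001, 0, 0.0031, 0, 0, 0, 1],
  [0.0013, 0, 0.0047, 0, 0, 0, 1],
  [0.0015, 0, 0.0063, 0, 0, 0, 1],
  [0.0016, 0, 0.008, 0, 0, 0, 1],
])

```text
time: 15.02
tool_pos: [0.5488, -0.2257, 0.2446]
tool_rot: [-1.057, 0.001, -1.321]
contact_force: [-4.6, 2.9, 1.7]
opening: 0.0237
```

```bash
python3 -c "
from h import *
st(5)"
```

```text
t 15.28 ball in cradle mm [  1.4 -20.7  24.4] F cradle [-1.21  4.02  3.08] +- [0.55 0.45 0.25] tilt 0.3 open 0.0238
```

apply_moves([
  [0.0004, 0, 0.0016, 0, 0, 0, 1],
  [0.0007, 0, 0.0033, 0, 0, 0, 1],
  [0.0007, 0, 0.0049, 0, 0, 0, 1],
  [0.0005, 0, 0.0064, 0, 0, 0, 1],
  [-0.0001, 0, 0.008, 0, 0, 0, 1],
])

```text
time: 15.9
tool_pos: [0.5552, -0.2241, 0.2483]
tool_rot: [-1.057, 0.0, -1.321]
contact_force: [-6.9, 2.2, 1.6]
opening: 0.0238
```

apply_moves([
  [-0.0007, 0, 0.0015, 0, 0, 0, 1],
  [-0.0015, 0, 0.003, 0, 0, 0, 1],
  [-0.0024, 0, 0.0045, 0, 0, 0, 1],
  [-0.0034, 0, 0.0058, 0, 0, 0, 1],
  [-0.0045, 0, 0.0071, 0, 0, 0, 1],
])

```text
time: 16.52
tool_pos: [0.5604, -0.2192, 0.2523]
tool_rot: [-1.057, -0.002, -1.322]
contact_force: [-7.0, 0.1, 0.4]
opening: 0.0239
```

```bash
python3 -c "
from h import *
st(5)"
```

```text
t 16.77 ball in cradle mm [ 16.  -17.1  24.6] F cradle [-3.61  1.98  4.13] +- [0.56 0.3  0.66] tilt 0.3 open 0.0236
```

apply_moves([
  [-0.0012, 0, 0.0011, 0, 0, 0, 1],
  [-0.0025, 0, 0.0022, 0, 0, 0, 1],
  [-0.0038, 0, 0.0031, 0, 0, 0, 1],
  [-0.0053, 0, 0.004, 0, 0, 0, 1],
  [-0.0067, 0, 0.0048, 0, 0, 0, 1],
])

```text
time: 17.4
tool_pos: [0.5632, -0.2125, 0.2552]
tool_rot: [-1.056, -0.004, -1.323]
contact_force: [-4.9, -3.2, 1.5]
opening: 0.0232
```

apply_moves([
  [-0.0015, 0, 0.0006, 0, 0, 0, 1],
  [-0.0031, 0, 0.001, 0, 0, 0, 1],
  [-0.0047, 0, 0.0013, 0, 0, 0, 1],
  [-0.0063, 0, 0.0015, 0, 0, 0, 1],
  [-0.008, 0, 0.0016, 0, 0, 0, 1],
])

```text
time: 18.02
tool_pos: [0.5632, -0.2049, 0.2566]
tool_rot: [-1.054, -0.005, -1.324]
contact_force: [-4.2, -3.3, 2.5]
opening: 0.0237
```

```bash
python3 -c "
from h import *
st(5)"
```

```text
t 18.27 ball in cradle mm [23.4 -3.3 24.9] F cradle [-2.43 -2.44  4.57] +- [0.52 0.34 0.43] tilt 0.3 open 0.0238
```

apply_moves([
  [-0.0018, 0, -0.0001, 0, 0, 0, 1],
  [-0.0036, 0, -0.0003, 0, 0, 0, 1],
  [-0.0054, 0, -0.0006, 0, 0, 0, 1],
  [-0.0071, 0, -0.001, 0, 0, 0, 1],
  [-0.0088, 0, -0.0016, 0, 0, 0, 1],
])

```text
time: 18.9
tool_pos: [0.5597, -0.1958, 0.2557]
tool_rot: [-1.054, -0.004, -1.323]
contact_force: [-3.3, -3.9, 3.0]
opening: 0.0236
```

apply_moves([
  [-0.0016, 0, -0.0007, 0, 0, 0, 1],
  [-0.0032, 0, -0.0015, 0, 0, 0, 1],
  [-0.0047, 0, -0.0024, 0, 0, 0, 1],
  [-0.006, 0, -0.0034, 0, 0, 0, 1],
  [-0.0073, 0, -0.0045, 0, 0, 0, 1],
])

```text
time: 19.52
tool_pos: [0.5543, -0.1894, 0.2536]
tool_rot: [-1.053, -0.003, -1.323]
contact_force: [-0.6, -4.8, 2.6]
opening: 0.0238
```

```bash
python3 -c "
from h import *
st(5)"
```

```text
t 19.77 ball in cradle mm [17.3 13.5 24.7] F cradle [-1.52 -4.09  4.39] +- [0.49 0.44 0.4 ] tilt 0.2 open 0.0238
```

apply_moves([
  [-0.0011, 0, -0.0012, 0, 0, 0, 1],
  [-0.0021, 0, -0.0025, 0, 0, 0, 1],
  [-0.003, 0, -0.0038, 0, 0, 0, 1],
  [-0.0038, 0, -0.0053, 0, 0, 0, 1],
  [-0.0045, 0, -0.0067, 0, 0, 0, 1],
])

```text
time: 20.4
tool_pos: [0.547, -0.1853, 0.2498]
tool_rot: [-1.054, -0.001, -1.321]
contact_force: [0.4, -5.1, 4.8]
opening: 0.0238
```

apply_moves([
  [-0.0006, 0, -0.0015, 0, 0, 0, 1],
  [-0.001, 0, -0.0031, 0, 0, 0, 1],
  [-0.0013, 0, -0.0047, 0, 0, 0, 1],
  [-0.0015, 0, -0.0063, 0, 0, 0, 1],
  [-0.0016, 0, -0.008, 0, 0, 0, 1],
])

```text
time: 21.02
tool_pos: [0.54, -0.185, 0.246]
tool_rot: [-1.054, 0.0, -1.321]
contact_force: [1.0, -3.1, 6.2]
opening: 0.0238
```

```bash
python3 -c "
from h import *
st(5)"
```

```text
t 21.27 ball in cradle mm [ 2.3 21.2 24.5] F cradle [ 1.4  -2.85  4.8 ] +- [0.23 0.22 0.33] tilt 0.2 open 0.024
```

apply_moves([
  [0.0002, 0, -0.0016, 0, 0, 0, 1],
  [0.0005, 0, -0.0033, 0, 0, 0, 1],
  [0.0009, 0, -0.0049, 0, 0, 0, 1],
  [0.0014, 0, -0.0064, 0, 0, 0, 1],
  [0.0021, 0, -0.008, 0, 0, 0, 1],
])

```text
time: 21.9
tool_pos: [0.5337, -0.1881, 0.242]
tool_rot: [-1.054, 0.002, -1.32]
contact_force: [0.9, 0.3, 6.9]
opening: 0.0238
```

apply_moves([
  [0.0008, 0, -0.0015, 0, 0, 0, 1],
  [0.0017, 0, -0.0029, 0, 0, 0, 1],
  [0.0026, 0, -0.0043, 0, 0, 0, 1],
  [0.0036, 0, -0.0055, 0, 0, 0, 1],
  [0.0047, 0, -0.0067, 0, 0, 0, 1],
])

```text
time: 22.52
tool_pos: [0.5291, -0.1936, 0.2385]
tool_rot: [-1.054, 0.003, -1.32]
contact_force: [0.6, -0.3, 6.6]
opening: 0.024
```

```bash
python3 -c "
from h import *
st(5)"
```

```text
t 22.77 ball in cradle mm [-12.3  15.3  24.4] F cradle [ 2.12 -1.22  5.22] +- [0.26 0.21 0.49] tilt 0.3 open 0.0235
```

apply_moves([
  [0.0013, 0, -0.0011, 0, 0, 0, 1],
  [0.0026, 0, -0.0021, 0, 0, 0, 1],
  [0.004, 0, -0.003, 0, 0, 0, 1],
  [0.0055, 0, -0.0038, 0, 0, 0, 1],
  [0.007, 0, -0.0045, 0, 0, 0, 1],
])

```text
time: 23.4
tool_pos: [0.5268, -0.2007, 0.236]
tool_rot: [-1.054, 0.004, -1.319]
contact_force: [0.5, 1.8, 7.0]
opening: 0.0236
```

apply_moves([
  [0.0017, 0, -0.0006, 0, 0, 0, 1],
  [0.0034, 0, -0.001, 0, 0, 0, 1],
  [0.0051, 0, -0.0013, 0, 0, 0, 1],
  [0.0068, 0, -0.0015, 0, 0, 0, 1],
  [0.0085, 0, -0.0016, 0, 0, 0, 1],
])

```text
time: 24.02
tool_pos: [0.5272, -0.2087, 0.2348]
tool_rot: [-1.055, 0.006, -1.319]
contact_force: [-0.4, 2.5, 4.9]
opening: 0.0236
```

```bash
python3 -c "
from h import *
st(6)"
```

```text
t 24.32 ball in cradle mm [-18.6   0.9  24.1] F cradle [2.8  1.06 4.62] +- [0.52 0.42 0.3 ] tilt 0.4 open 0.0237
```

apply_moves([
  [0.001, 0, 0, 0, 0, 0, 1],
  [0.002, 0, -0.0003, 0, 0, 0, 1],
  [0.0022, 0, -0.0003, 0, 0, 0, 1],
  [0.0022, 0, -0.0003, 0, 0, 0, 1],
  [0.0022, 0, -0.0003, 0, 0, 0, 1],
])

```text
time: 24.95
tool_pos: [0.5276, -0.2109, 0.2347]
tool_rot: [-1.055, 0.006, -1.319]
contact_force: [-0.2, 1.8, 5.6]
opening: 0.0237
```

```bash
python3 -c "
from h import *
st(5)"
```

```text
t 25.2 ball in cradle mm [-18.8  -0.5  24. ] F cradle [3.48 2.31 4.85] +- [0.65 0.3  0.4 ] tilt 0.4 open 0.0236
```

apply_moves([
  [0, -0.005, 0, 0, 0, 0, 1],
  [0, -0.015, 0, 0, 0, 0, 1],
  [0, -0.03, 0, 0, 0, 0, 1],
  [0, -0.05, 0, 0, 0, 0, 1],
  [0, -0.07, 0, 0, 0, 0, 1],
])

```text
time: 25.82
tool_pos: [0.4935, -0.2223, 0.2969]
tool_rot: [-1.056, 0.0, -1.321]
contact_force: [0.0, -0.5, -1.1]
opening: 0.0239
```

```bash
python3 -c "
from h import *
goto([.5083,.1425,.283],[0,0,-1],[-np.sin(-1.464),np.cos(-1.464),0])"
```

```text
t 25.82 pos [ 0.4935 -0.2223  0.2969] F [ 0.  -0.5 -1.1] open 0.0239 q [-0.82  0.16  1.72  0.52  1.06 -1.28]
shift [-0.3499  0.0636  0.084 ] turn [-29.47   8.    -2.11]
```

apply_moves([
  [-0.06, 0.005, 0.014, 0, 0, 0, 1],
  [-0.12, 0.017, 0.029, -5, 1.3, -0.3, 1],
  [-0.18, 0.03, 0.043, -13, 3.5, -0.9, 1],
  [-0.24, 0.043, 0.058, -21, 5.7, -1.5, 1],
  [-0.3, 0.055, 0.072, -29.5, 8, -2.1, 1],
])

```text
time: 26.45
tool_pos: [0.506, 0.0707, 0.2865]
tool_rot: [-1.573, -0.004, -1.468]
contact_force: [1.5, -0.7, -0.9]
opening: 0.0241
```

```bash
python3 -c "
from h import *
goto([.5083,.1425,.283],[0,0,-1],[-np.sin(-1.464),np.cos(-1.464),0])"
```

```text
t 26.45 pos [0.506  0.0707 0.2865] F [ 1.5 -0.7 -0.9] open 0.0241 q [-0.01  0.28  1.47 -0.    1.39 -0.11]
shift [-0.0712  0.0032  0.0096] turn [ 0.13 -0.23  0.2 ]
```

apply_moves([
  [-0.03, 0.003, 0.003, 0, 0, 0, 1],
  [-0.055, 0.003, 0.007, 0, 0, 0, 1],
  [-0.065, 0.003, 0.0096, 0, 0, 0, 1],
  [-0.069, 0.003, 0.0096, 0, 0, 0, 1],
  [-0.069, 0.003, 0.0096, 0, 0, 0, 1],
])

```text
time: 27.08
tool_pos: [0.5086, 0.1389, 0.282]
tool_rot: [-1.571, -0.0, -1.465]
contact_force: [0.1, -1.1, -1.2]
opening: 0.0235
```

```bash
python3 -c "
from h import *
import cv2
s=cams.read_camera('scene')
for i in range(4): cams.read_camera('top')
goto([.5083,.1425,.12],[0,0,-1],[-np.sin(-1.464),np.cos(-1.464),0])
o=robot.observe();Rt=toolR()
print([ (y,proj('scene',o['tool_pos']+Rt.apply([0,y,0])).round(1)) for y in (.027,.087)])
cv2.imwrite('pics/r.png',cv2.resize(s[110:230,300:440],(700,600),interpolation=2))"
```

```text
t 27.32 pos [0.5087 0.1391 0.2819] F [-0.3  0.1 -0.6] open 0.0234 q [ 0.12  0.32  1.44 -0.    1.39  0.02]
shift [-0.0035  0.1619 -0.    ] turn [-0.01 -0.05  0.  ]
[(0.027, array([[355.7, 158.9]])), (0.087, array([[351.2, 182.7]]))]
```

View pics/r.png

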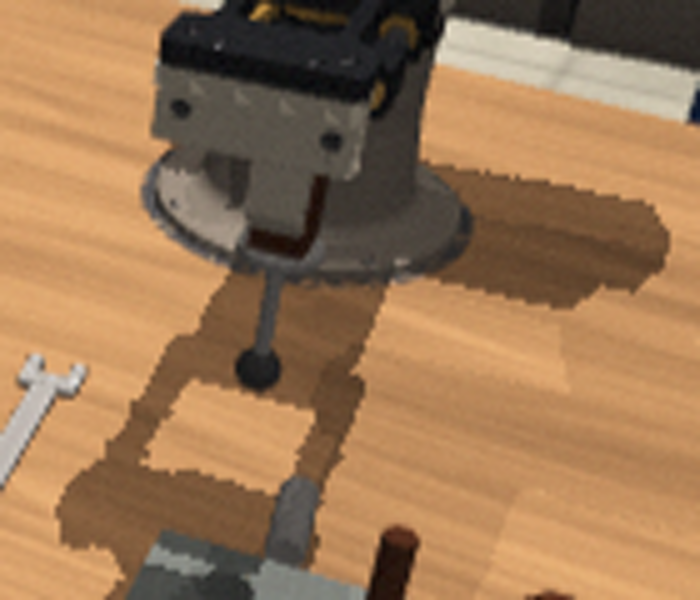

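apply_moves([
  [-0.0034, 0.03, 0, 0, 0, 0, 1],
  [-0.0034, 0.06, 0, 0, 0, 0, 1],
  [-0.0034, 0.085, 0, 0, 0, 0, 1],
  [-0.0034, 0.095, 0, 0, 0, 0, 1],
  [-0.0034, 0.095, 0, 0, 0, 0, 1],
])

```text
time: 27.95
tool_pos: [0.5082, 0.1429, 0.1867]
tool_rot: [-1.571, 0.0, -1.464]
contact_force: [0.4, -0.0, -0.9]
opening: 0.0242
```

```bash
python3 -c "
from h import *
for i in range(4): cams.read_camera('top')
goto([.5083,.1425,.099],[0,0,-1],[-np.sin(-1.464),np.cos(-1.464),0])"
```

```text
t 28.15 pos [0.5089 0.1432 0.1879] F [-0.2  0.5 -1.4] open 0.0239 q [0.13 0.39 1.59 0.   1.15 0.02]
shift [ 0.0006  0.0889 -0.0008] turn [-0.12  0.   -0.01]
```

apply_moves([
  [0.0006, 0.01, -0.0006, 0, 0, 0, 1],
  [0.0006, 0.02, -0.0006, 0, 0, 0, 1],
  [0.0006, 0.03, -0.0006, 0, 0, 0, 1],
  [0.0006, 0.04, -0.0006, 0, 0, 0, 1],
  [0.0006, 0.04, -0.0006, 0, 0, 0, 1],
])

```text
time: 28.78
tool_pos: [0.5071, 0.1424, 0.1457]
tool_rot: [-1.573, 0.0, -1.464]
contact_force: [-0.7, 0.2, -1.4]
opening: 0.0239
```

apply_moves([
  [0, 0.012, 0, 0, 0, 0, 1],
  [0, 0.024, 0, 0, 0, 0, 1],
  [0, 0.036, 0, 0, 0, 0, 1],
  [0, 0.042, 0, 0, 0, 0, 1],
  [0, 0.045, 0, 0, 0, 0, 1],
])

```text
time: 29.4
tool_pos: [0.5076, 0.1424, 0.1013]
tool_rot: [-1.571, 0.0, -1.464]
contact_force: [-0.4, 0.1, -0.4]
opening: 0.0239
```

```bash
python3 -c "
from h import *
for i in range(4): cams.read_camera('top')
goto([.5083,.1425,.099],[0,0,-1],[-np.sin(-1.464),np.cos(-1.464),0])"
```

```text
t 29.6 pos [0.508  0.1425 0.1021] F [-0.5  0.7 -0.3] open 0.0238 q [0.13 0.5  1.7  0.   0.95 0.02]
shift [0.     0.0031 0.0003] turn [-0.04  0.01 -0.01]
```

apply_moves([
  [0, 0.001, 0.0003, 0, 0, 0, 1],
  [0, 0.002, 0.0003, 0, 0, 0, 1],
  [0, 0.003, 0.0003, 0, 0, 0, 1],
  [0, 0.003, 0.0003, 0, 0, 0, 1],
  [0, 0.003, 0.0003, 0, 0, 0, 1],
], squeeze=20)

```text
time: 30.22
tool_pos: [0.5081, 0.1425, 0.0991]
tool_rot: [-1.57, 0.0, -1.464]
contact_force: [-1.4, -0.0, 3.9]
opening: 0.024
```

apply_moves([
  [0, 0, 0, 0, 0, 0, 0.4],
  [0, 0, 0, 0, 0, 0, 0.2],
  [0, 0, 0, 0, 0, 0, -0.2],
  [0, 0, 0, 0, 0, 0, -0.6],
  [0, 0, 0, 0, 0, 0, -1],
])

```text
time: 30.85
tool_pos: [0.508, 0.1425, 0.0987]
tool_rot: [-1.571, 0.0, -1.464]
contact_force: [-0.1, -0.6, -0.2]
opening: 0.062
```

apply_moves([
  [0, 0, 0, 0, 0, 0, -1],
  [0, 0, 0, 0, 0, 0, -1],
  [0, 0, 0, 0, 0, 0, -1],
  [0, 0, 0, 0, 0, 0, -1],
  [0, 0, 0, 0, 0, 0, -1],
])

```text
time: 31.48
tool_pos: [0.508, 0.1425, 0.0988]
tool_rot: [-1.571, 0.0, -1.464]
contact_force: [0.4, 0.3, -0.5]
opening: 0.0919
```

Seated (contact 4 N) and released. Rise straight, then move back out of the view.

apply_moves([
  [0, -0.02, 0, 0, 0, 0, -1],
  [0, -0.05, 0, 0, 0, 0, -1],
  [0, -0.09, 0, 0, 0, 0, -1],
  [0, -0.13, 0, 0, 0, 0, -1],
  [0, -0.16, 0, 0, 0, 0, -1],
])

```text
time: 32.1
tool_pos: [0.5082, 0.1425, 0.2607]
tool_rot: [-1.569, 0.0, -1.464]
contact_force: [0.2, 0.5, 0.6]
opening: 0.0918
```

apply_moves([
  [0, 0, -0.04, 0, 0, 0, -1],
  [-0.05, 0, -0.06, 0, 0, 0, -1],
  [-0.1, 0, -0.09, 0, 0, 0, -1],
  [-0.15, 0, -0.11, 0, 0, 0, -1],
  [-0.2, 0, -0.12, 0, 0, 0, -1],
])

```text
time: 32.72
tool_pos: [0.3661, 0.3298, 0.2592]
tool_rot: [-1.57, 0.0, -1.464]
contact_force: [0.9, -0.1, 0.1]
opening: 0.0916
```

```bash
python3 -c "
from h import *
import cv2
t=cams.read_camera('top');s=cams.read_camera('scene')
S0=cv2.imread('pics/scene0.png')
f=lambda im,x,y,w,h:cv2.resize(im[y:y+h,x:x+w],(400,290),interpolation=2)
cv2.imwrite('pics/end.png',np.vstack([np.hstack([f(s,315,190,120,87),f(S0,315,190,120,87)]),np.hstack([f(t,100,120,270,180),f(cv2.imread('pics/top0.png'),100,120,270,180)])]))"
```

```text
(no output)
```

View pics/end.png

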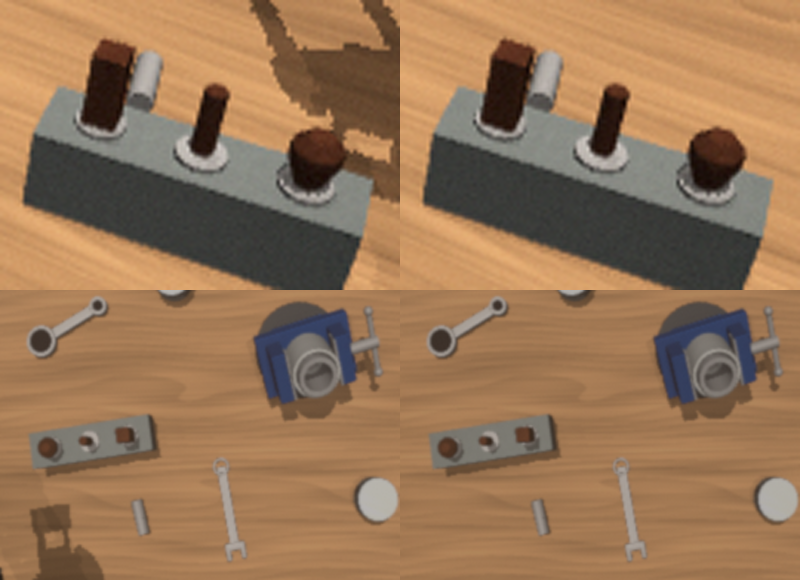

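The burr stands upright and fully down, at the same pixels as at the start (scene crop, handle top about 115,48), and nothing else has moved.

```bash
python3 -c "
from cell import robot
print(robot.hand_in())"
```

```text
the job is handed in; nothing more can be done
None
```

I took the burr out of the rack, ran its ball once round the bore's edge anticlockwise from the lowest point, put it back in its own hole, and handed the job in. It took about 33 s of the 72 s allowed. The hand-in gives no verdict, so the judged steps are not confirmed.

- **The turn:** it took about 12 s, including short pauses to read the force. The tool stayed within 0.4° of my estimate of the face's axis.
- **Force:** at every reading the contact force was 4–7 N, and the largest single reading was about 7.5 N. I only sampled the force, so a brief peak between readings could have been missed.
- **Bore centre:** the feel of the edge put the centre about 2.4 mm in x and 1.5 mm in y from my camera fit. I corrected the path for this during the turn. Friction makes this figure good to about 1 mm.
- **Weakest point:** on the right side the ball ran a little far in, about 18.7 mm from the axis instead of 20–22 mm. That is still inside the judged band, which starts at 16.5 mm.
- **Before the turn:** I probed the lowest point first to find the edge. One of those probes wedged the ball sideways at about 7 N, so I lifted and set it again.
- **Return:** the burr seated with about 4 N and was released. The last pictures show it upright and fully down where it started. Everything else visible in those pictures (rack tools, vise, spanner, pin, rod, near piston) is unmoved. The oil bottle and most of the second piston were out of frame.

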